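# Seat the tube carousel on the mixer's keyed spindle

### The job

Put the tube carousel on the spindle of the tube mixer: set it over the pin, then turn it while pressing only lightly (about 10 N; 35 N would harm the spindle) until its foot drops over the cross-shaped dogs and sits fully home on the spindle's plate, and let go of it. Only when it is home, press the mixer's start button fully down and release it. Do not disturb the bottles, tape roll, dish and cup standing about.

Things in the scene. Friction and masses are not known exactly. Their poses are not given: they have to be found in the camera images.
- carousel_centre (a point): Centre of the loose tube carousel (white and grey plastic, about 220 g, 90 mm tall), half-way up, 45 mm above its underside, on its vertical axis (z up). On its disc (92 mm diameter, 26 to 42 mm above the underside, eight dark tube openings on top) stands a 24 mm square grip post, 42 to 90 mm above the underside, faces square to its x and y. Grasp it by the post.
- carousel_foot (a point): Centre of the carousel's underside; axes as carousel_centre. Below the disc is a 44 mm square foot, 26 mm tall, cut by two crossing slots along x and y, each 11 mm wide and 26 mm deep, open at the sides and underneath. Where they cross, the pin fits with about 1 mm play. The foot fits over the dogs at any of four angles, 90 degrees apart.
- carousel: The same carousel, origin at the centre of its underside.
- mixer: The fixed tube mixer: a low white housing 200 mm (x) by 300 mm (y) by 60 mm tall, origin at the centre of its underside, z up. It carries an upright steel spindle at its +y end and a start button at its -y end, 145 mm apart.
- mixer_seat (a point): On the spindle's axis, at the top of its round plate (68 mm diameter) when unloaded, 76 mm above the table: the carousel's underside rests here when home; with the dogs not in its slots it rides 10 mm higher. Axes are the housing's, not the spindle's. Four radial dogs stand on the plate as a cross 44 mm across, each 8 mm wide, 10 mm high, edges rounded by 1 mm.
- pin_top (a point): Top of the spindle's central pin when unloaded, 24 mm above the seat: 14.2 mm diameter, tapered to 6 mm over its last 7 mm. The spindle has stopped at an unknown angle and is too stiff to be turned by the carousel sliding on it under light pressure. Plate, dogs and pin are sprung together: they begin to sink at about 5 N and meet a hard stop, 5 mm down, at about 9 N.
- start_top (a point): Centre of the top of the round start button (26 mm diameter) on the mixer; it is pressed straight down, travel 6 mm, about 5 N when fully down, and springs back.
- start (a joint): Travel of the start button, m: 0 released, 0.006 fully down.
- bottle_mid (a point): Bystander: a white bottle 54 mm in diameter and 125 mm tall; this is its centre. Leave alone.
- tape_mid (a point): Bystander: a roll of tape lying flat, 64 mm in diameter, 25 mm tall; its centre. Leave alone.
- dish_mid (a point): Bystander: an open steel instrument dish 100 by 190 by 35 mm; its centre. Leave alone.
- jar_mid (a point): Bystander: a steel cup 64 mm in diameter and 85 mm tall; its centre. Leave alone.
- vial_mid (a point): Bystander: a small amber bottle 40 mm in diameter and 80 mm tall; its centre. Leave alone.
There are look-alikes about, which are no part of the job. What is shaped like the carousel but orange or turquoise is not meant.

How it is judged:
By the outcome, as a careful person would: the job done as asked, in the order asked, and still so for the second after the job is handed in, with the robot touching nothing.
It also fails if it takes over 72 s, if anything falls off the work surface, if the arm or the gripper's body presses on something with over 40 N, if the wrist force passes 120 N, or if a joint passes its speed limit or range.

### The arm

A 6-joint arm with a two-finger parallel gripper is mounted at the origin on the work surface. World frame = base frame: x ahead of the robot, y to its left, z up, the work surface at z = 0. Lengths are in mm, angles in rad, forces in N, time in s.
With the tool pointing down it reaches from about 350 to 875 mm from the base axis. Payload 4.2 kg.
Tool frame: the origin (TCP) lies at the very end of the fingers, on their centre line; the grasp point (between the pads) lies 19 mm behind it; z points along the fingers, y is the direction in which the jaws open and shut (so a half turn about z gives the same grasp; the last joint's range is limited). The gripper opens to 85 mm and grips with 20 to 120 N. Pads are 22 mm wide; open, the fingers measure 114 mm over their backs; the gripper's body (76 mm by 85 mm) begins 54 mm behind the grasp point. The pads swing forward as they close: fully open they stand 13 mm farther back than shut.
Start: joints at [1.576, 0.385, 0.008, 0, -1.194, -0.259], TCP at [156.896, 604.965, 231.312] pointing down, gripper open.
Joint ranges: [-3.14, 3.14], [-1.21, 2.06], [-1.07, 1.41], [-3.16, 2.05], [-2.99, -0.16], [-3.1, 3.1]. Speed limits (rad/s): [2.79, 2.79, 3.14, 3.14, 3.14, 3.14].

### API

Orientations are given as a unit quaternion [x, y, z, w].
In Python, from bench import read_state, get_image, camera_params, job_done gives the robot as it stands.
- The arm moves only by the tool send_rows, never from a script. Its arguments are lists of equal length, an entry for each row: "translation": the shift along the tool's x, y, z in m, a list of three; "yaw": the turn about the tool's z in degrees; "fingers": the closure in counts, from 0 (fully open) to 255 (shut). A call has 1 to 12 rows; each row is the pose to reach, as a shift and turn from the pose measured when the call began, along the tool's axes at that moment; what a row does not reach only later rows make up. A row lasts 1/10 s, in which the tool goes at most 50 mm and 8.59 degrees, less where a joint would pass 70% of its speed; a pose out of reach is approached as far as the arm can. A call with a gripper value outside its range is refused whole. The fingers move at their own pace and stop on an object; the grip force is fixed at half the most. Time passes only in rows, so rows that repeat a pose let the fingers close. It gives the time, the measured TCP pose, the force and the opening at its end, in the units of the state.
- read_state(): the state, without advancing time (a new reading comes with each control period).
- get_image(name): name is "side" or "top" or "wrist"; returns the picture (480x640x3 uint8, blue, green, red); there is no depth.
- camera_params(name): a dict with "mtx" (3x3 intrinsics, pixels), "k1" (the pictures are not rectified: a ray, as slopes to the right and down, at radius r is drawn at 1 + k1 r^2 times it, then the intrinsics apply), "rvec" (rotation vector, rad) and "tvec" (3), from world to camera coordinates, as OpenCV has them; the wrist camera has in their place "tool_from_camera" (4x4, takes a point from camera to tool coordinates, whose origin is the TCP and whose axes are the flange's). Camera axes: x right, y down, z forward; pixel columns grow to the right and rows downward; lengths in mm; the calibration is good to about 2 mm. A picture is of the moment at which its call begins: read the wrist's pose just before it. camera_params takes no time and is no camera call.
- job_done(): hands the job in, once; it reports no verdict.
The state is a dict: "clock": time; "joints": joint angles; "joint_vel": joint speeds; "joint_efforts": joint torques, N m; "position": TCP position; "ee_rot": TCP orientation; "contact_force": force on the tool from outside, world axes, zero at the start; "wrist_torque": the same for the moment, N m; "gripper_width": finger opening in mm.
Only numpy, scipy, OpenCV 4.12 (cv2) and the standard library are available. Lean on these libraries where they do the work, as an engineer would, in place of code of your own. Each camera call takes 0.05 s, during which the arm holds its last target.

## Working session

There is one attempt and no reset: what is moved stays moved. The work goes in short steps, Python scripts to look and compute and a tool call to move; the robot and the scene stay as the last step left them, time stands still between calls to the robot, and variables do not carry over. Pictures are saved under pics/ and viewed, and the job is handed in when it is done.

Besides the shell and the picture viewer there is one more tool, called by a JSON object that holds its "api" and its "payload". send_rows: Moves the arm, as the interface text tells. Its arguments: {"type":"object","properties":{"translation":{"type":"array","items":{"type":"array","items":{"type":"number"}}},"yaw":{"type":"array","items":{"type":"number"}},"fingers":{"type":"array","items":{"type":"number"}}},"required":["translation","yaw","fingers"]}

```bash
ls; mkdir -p pics; python3 - <<'E'
from bench import *
import cv2
s=read_state();print(s)
for n in("side","top","wrist"):
    cv2.imwrite(f"pics/{n}0.png",get_image(n));print(n,camera_params(n))
E
```

```text
pics
{'clock': 0.0, 'joints': array([ 1.57561138e+00,  3.85556026e-01,  6.64572297e-03, -4.86451038e-04,
       -1.19404879e+00, -2.58610319e-01]), 'joint_vel': array([-0.00046683,  0.00122016,  0.00049819,  0.00083752, -0.00102437,
       -0.00178507]), 'joint_efforts': array([ 7.51631560e-04, -3.92286408e+01,  1.88400131e+01,  4.18606639e+00,
       -4.56734007e-03, -6.77950922e-06]), 'position': array([156.75686368, 604.414627  , 230.2315815 ]), 'ee_rot': array([ 9.91947329e-01, -1.26646265e-01, -8.20919095e-05,  1.10170565e-03]), 'contact_force': array([ 0.1194939 ,  0.66543082, -0.9546036 ]), 'wrist_torque': array([ 0.00245054, -0.02666553, -0.00972514]), 'gripper_width': 85.48171432753907}
side {'mtx': array([[446.93375926,   0.        , 321.23810235],
       [  0.        , 446.93375926, 237.37719911],
       [  0.        ,   0.        ,   1.        ]]), 'k1': -0.08012571613918791, 'rvec': array([ 2.0678042 , -0.79912095,  0.42881722]), 'tvec': array([-436.82152436,  229.59476704,  886.51185971])}
top {'mtx': array([[492.12236994,   0.        , 323.1428628 ],
       [  0.        , 492.12236994, 239.06627348],
       [  0.        ,   0.        ,   1.        ]]), 'k1': -0.016897623265197215, 'rvec': array([ 2.19817018, -2.13748464,  0.11006087]), 'tvec': array([-77.53474757, 514.13703555, 981.6000886 ])}
wrist {'mtx': array([[346.45621178,   0.        , 316.56350433],
       [  0.        , 346.45621178, 227.26759694],
       [  0.        ,   0.        ,   1.        ]]), 'k1': 0.013189709714290529, 'tool_from_camera': array([[-7.60329386e-04, -9.63064668e-01, -2.69269135e-01,
         6.73781084e+01],
       [ 9.99999622e-01, -8.46009427e-04,  2.02149755e-04,
         3.66192139e-01],
       [-4.22487513e-04, -2.69268879e-01,  9.63064947e-01,
        -1.41744018e+02],
       [ 0.00000000e+00,  0.00000000e+00,  0.00000000e+00,
         1.00000000e+00]])}
```

View pics/side0.png

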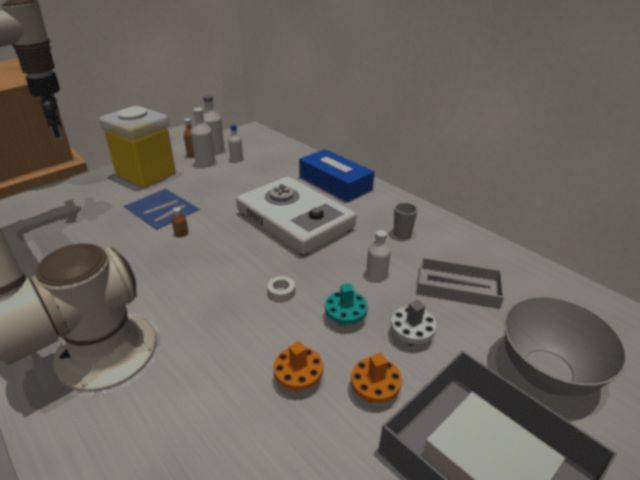

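View pics/top0.png

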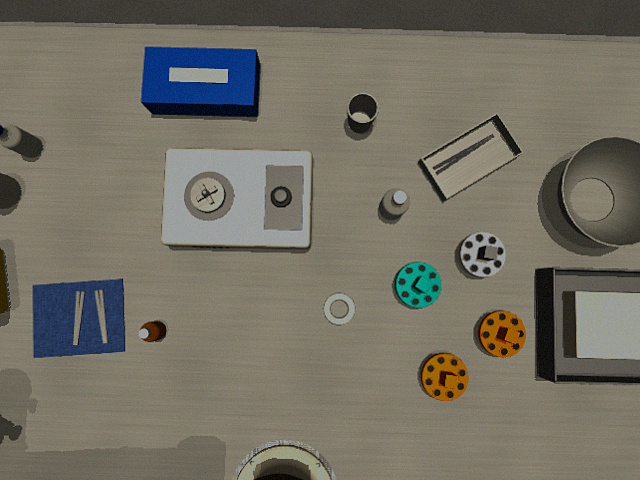

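View pics/wrist0.png

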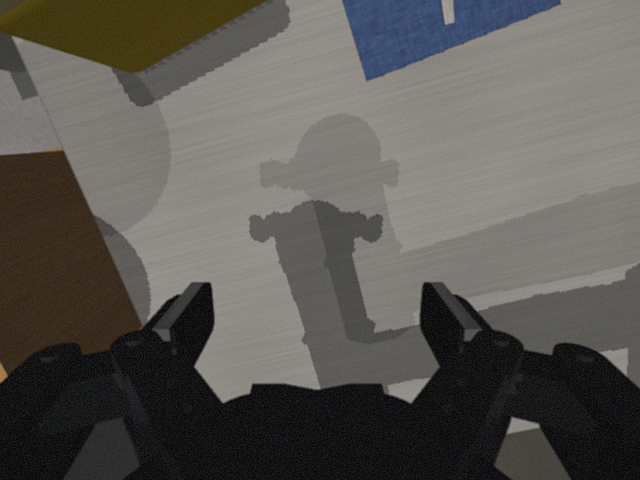

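```bash
cat > h.py <<'E'
import numpy as np,cv2
from bench import *
from scipy.spatial.transform import Rotation as R
def cam(name,s=None):
    p=camera_params(name)
    if name=="wrist":
        T=np.eye(4);T[:3,:3]=R.from_quat(s["ee_rot"]).as_matrix();T[:3,3]=s["position"]
        M=T@p["tool_from_camera"]; M=np.linalg.inv(M)
        Rm,t=M[:3,:3],M[:3,3]
    else: Rm=cv2.Rodrigues(p["rvec"])[0];t=p["tvec"]
    d=np.array([p["k1"],0,0,0,0])
    return p["mtx"],d,Rm,t
def plane(c,uv,z):
    K,d,Rm,t=c
    n=cv2.undistortPoints(np.array(uv,float).reshape(-1,1,2),K,d)[:,0]
    D=np.c_[n,np.ones(len(n))]@Rm; C=-Rm.T@t
    return C+D*((z-C[2])/D[:,2])[:,None]
def proj(c,P):
    K,d,Rm,t=c
    return cv2.projectPoints(np.array(P,float).reshape(-1,1,3),cv2.Rodrigues(Rm)[0],t,K,d)[0][:,0]
E
python3 - <<'E'
from h import *
im=cv2.imread("pics/top0.png")
a=cv2.resize(im[140:260,150:330],None,fx=4,fy=4,interpolation=cv2.INTER_CUBIC)
b=cv2.resize(im[200:320,380:520],None,fx=5,fy=5,interpolation=cv2.INTER_CUBIC)
cv2.imwrite("pics/ta.png",a);cv2.imwrite("pics/tb.png",b)
c=cam("top")
print(plane(c,[[482,254]],42),plane(c,[[207,194]],80),plane(c,[[281,196]],70),plane(c,[[163,150],[311,152],[310,247],[162,246]],60))
for n,uv,z in [("bottle",(399,197),125),("tape",(339,309),25),("dish",(470,158),20),("cup",(362,105),85),("vial",(146,333),80),("tray",(536,268),50),("turq",(418,285),42)]: print(n,plane(c,[uv],z))
E
```

```text
[[ 493.23522172 -383.80875333   42.        ]] [[592.95515009 166.71625906  80.        ]] [[594.87272208  22.4748464   70.        ]] [[684.57478552 265.57438138  60.        ]
 [688.4957961  -33.77417007  60.        ]
 [496.16117597 -37.6805297   60.        ]
 [489.91317621 255.41580591  60.        ]]
bottle [[ 588.72299554 -202.55698624  125.        ]]
tape [[375.02378864 -99.14601009  25.        ]]
dish [[ 696.6011159  -366.79502109   20.        ]]
cup [[ 779.96722052 -132.97073856   85.        ]]
vial [[321.14692953 269.32662879  80.        ]]
tray [[ 467.56604053 -489.22761969   50.        ]]
turq [[ 427.54091713 -255.27955937   42.        ]]
```

View pics/ta.png

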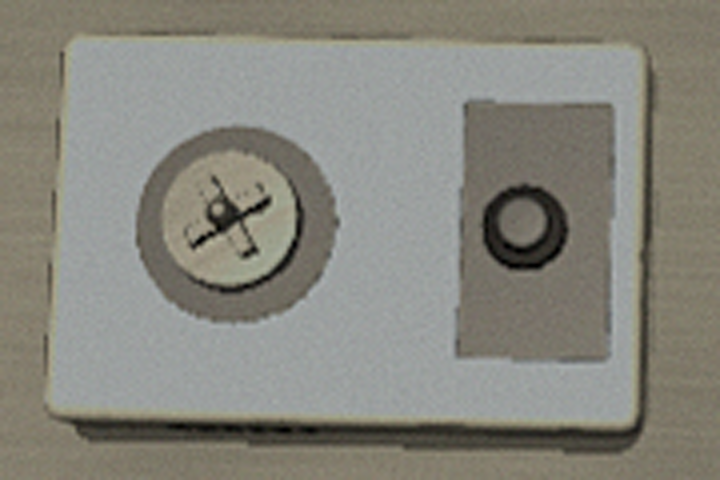

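View pics/tb.png

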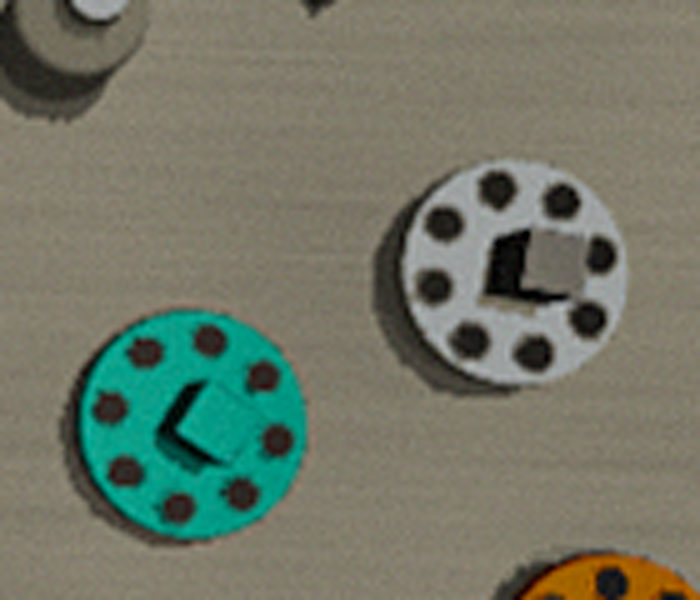

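```bash
cat >> h.py <<'E'
def phi(s):
    x=R.from_quat(s["ee_rot"]).as_matrix()[:,0];return np.degrees(np.arctan2(x[1],x[0]))
def go(target,ph=None):
    s=read_state();Rm=R.from_quat(s["ee_rot"]).as_matrix()
    d=Rm.T@(np.array(target)-s["position"])
    y=0 if ph is None else phi(s)-ph
    print("t",round(s["clock"],2),"pos",s["position"].round(1),"phi",phi(s).round(2),"shift m",(d/1000).round(4),"yaw",round(y,2),"F",s["contact_force"].round(1),"w",s["gripper_width"].round(1),"j",s["joints"].round(2))
E
python3 - <<'E'
from h import *
c=cam("top")
tb=lambda L:[(380+x/5,200+y/5) for x,y in L]
P=plane(c,tb([(530,228),(590,240),(583,300),(522,287)]),90);print(P,P.mean(0))
for i in range(4):
    e=P[(i+1)%4]-P[i];print(np.degrees(np.arctan2(e[1],e[0])),np.linalg.norm(e))
print(plane(c,tb([(515,272)]),42))
ta=lambda L:[(150+x/4,140+y/4) for x,y in L]
P=plane(c,ta([(190,240),(270,198),(213,180),(250,255)]),86);print(P)
for a,b in((0,1),(2,3)):
    e=P[a]-P[b];print(np.degrees(np.arctan2(e[1],e[0])))
print("pin",plane(c,ta([(219,209)]),100),"plate",plane(c,ta([(230,219)]),76),"btn",plane(c,ta([(522,220)]),75))
go([555,175,270],-14.5)
E
```

```text
[[ 505.70296016 -376.13198102   90.        ]
 [ 501.71995114 -399.2160065    90.        ]
 [ 478.58015258 -396.33727485   90.        ]
 [ 482.92140898 -372.92806885   90.        ]] [ 492.23111821 -386.1533328    90.        ]
-99.78964921537674 23.425127390000554
172.90849163317426 23.318176891813415
79.49380868353184 23.808347963544744
-8.005361536587998 23.00574118342802
[[ 492.48339366 -385.82515618   42.        ]]
[[579.47843121 183.12537055  86.        ]
 [601.26842216 145.22695349  86.        ]
 [609.42366491 173.51862296  86.        ]
 [572.89935752 153.52862486  86.        ]]
119.89708522178773
28.692183171340293
pin [[592.44575546 166.32036884 100.        ]] plate [[592.24509511 166.63194813  76.        ]] btn [[595.89155449  23.07201993  75.        ]]Traceback (most recent call last):
  File "<stdin>", line 13, in <module>
  File "h.py", line 27, in go
    print("t",round(s["clock"],2),"pos",s["position"].round(1),"phi",phi(s).round(2),"shift m",(d/1000).round(4),"yaw",round(y,2),"F",s["contact_force"].round(1),"w",s["gripper_width"].round(1),"j",s["joints"].round(2))
                                                                                                                                                                      ^^^^^^^^^^^^^^^^^^^^^^^^
AttributeError: 'float' object has no attribute 'round'
```

```bash
sed -i 's/s\["gripper_width"\].round(1)/round(float(s["gripper_width"]),1)/' h.py; python3 -c "
from h import *
go([560,175,270],-9)"
```

```text
t 0.15 pos [156.8 604.5 230.5] phi -14.55 shift m [ 0.4982  0.3146 -0.0389] yaw -5.55 F [ 1.4  0.5 -0.7] w 85.4 j [ 1.58  0.39  0.01 -0.   -1.19 -0.26]
```

{"api": "send_rows", "payload": {"translation": [[0.5,0.315,-0.04],[0.5,0.315,-0.04],[0.5,0.315,-0.04],[0.5,0.315,-0.04],[0.5,0.315,-0.04],[0.5,0.315,-0.04],[0.5,0.315,-0.04],[0.5,0.315,-0.04],[0.5,0.315,-0.04],[0.5,0.315,-0.04],[0.5,0.315,-0.04],[0.5,0.315,-0.04]], "yaw": [-5.5,-5.5,-5.5,-5.5,-5.5,-5.5,-5.5,-5.5,-5.5,-5.5,-5.5,-5.5], "fingers": [0,0,0,0,0,0,0,0,0,0,0,0]}}

```text
clock: 1.35
position: [562.9, 172.0, 270.9]
ee_rot: [0.997, -0.079, -0.0, 0.001]
contact_force: [0.9, 0.9, -0.3]
gripper_width: 85.2
```

```bash
python3 -c "
from h import *
go([560,175,270],-9)
s=read_state();im=get_image('wrist');cv2.imwrite('pics/w1.png',im)
c=cam('wrist',s);print(proj(c,[[592.4,166.5,100],[592.4,166.5,76],[595.5,22.8,75]]))
go([474,-383,200],-9)"
```

```text
t 1.35 pos [562.9 172.  270.9] phi -9.1 shift m [-0.0033 -0.0025  0.0009] yaw -0.1 F [ 0.9  0.9 -0.3] w 85.2 j [ 0.57  0.3  -0.02  0.   -1.25  0.84]
[[316.61327364 173.44437322]
 [316.55249948 170.45465337]
 [466.10690863 142.53685125]]
t 1.4 pos [566.2 168.5 271. ] phi -9.34 shift m [-0.0015  0.5589  0.0729] yaw -0.34 F [ 3.  -0.4  2.1] w 85.5 j [ 0.57  0.3  -0.02  0.   -1.25  0.84]
```

View pics/w1.png

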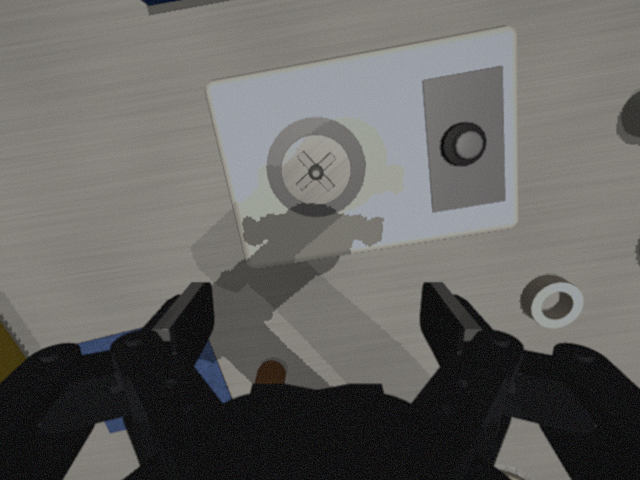

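{"api": "send_rows", "payload": {"translation": [[0.0,0.559,0.03],[0.0,0.559,0.03],[0.0,0.559,0.03],[0.0,0.559,0.03],[0.0,0.559,0.03],[0.0,0.559,0.03],[0.0,0.559,0.03],[0.0,0.559,0.03],[0.0,0.559,0.073],[0.0,0.559,0.073],[0.0,0.559,0.073],[0.0,0.559,0.073]], "yaw": [0,0,0,0,0,0,0,0,0,0,0,0], "fingers": [0,0,0,0,0,0,0,0,0,0,0,0]}}

```text
clock: 2.6
position: [473.6, -386.1, 197.5]
ee_rot: [0.997, -0.083, -0.001, 0.001]
contact_force: [0.4, -0.0, -0.1]
gripper_width: 85.6
```

{"api": "send_rows", "payload": {"translation": [[0,0,0],[0,0,0]], "yaw": [0,0], "fingers": [0,0]}}

```text
clock: 2.8
position: [472.9, -386.3, 196.5]
ee_rot: [0.996, -0.084, -0.002, 0.001]
contact_force: [0.4, 0.5, -0.9]
gripper_width: 84.9
```

```bash
python3 -c "
from h import *
s=read_state();im=get_image('wrist');cv2.imwrite('pics/w2.png',im)
c=cam('wrist',s);print(proj(c,[[492.4,-386,90],[492.4,-386,42]]))
np.savez('s2',position=s['position'],ee_rot=s['ee_rot'])
go([492.4,-386,130],-9)
a=cv2.imread('pics/w1.png')[110:230,250:390];cv2.imwrite('pics/w1z.png',cv2.resize(a,None,fx=5,fy=5,interpolation=2))"
```

```text
[[310.98529553 198.64533297]
 [311.73364334 187.85389061]]
t 2.85 pos [ 473.5 -385.7  197.3] phi -9.55 shift m [ 0.0189 -0.003   0.0673] yaw -0.55 F [-0.4 -0.3 -0.2] w 85.5 j [-0.42  0.39 -0.08  0.   -1.11  1.82]
```

View pics/w2.png

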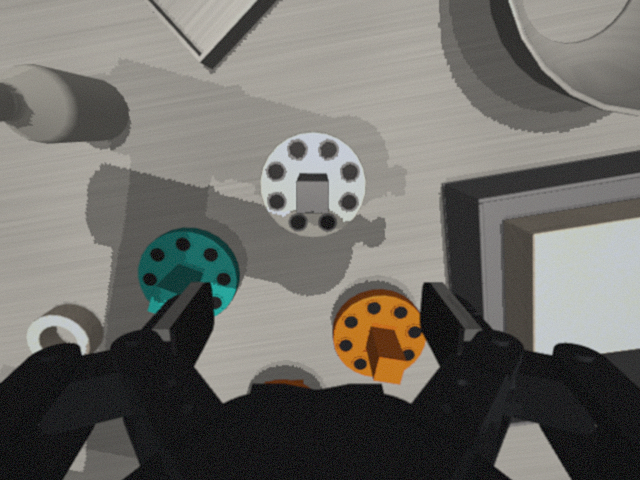

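View pics/w1z.png

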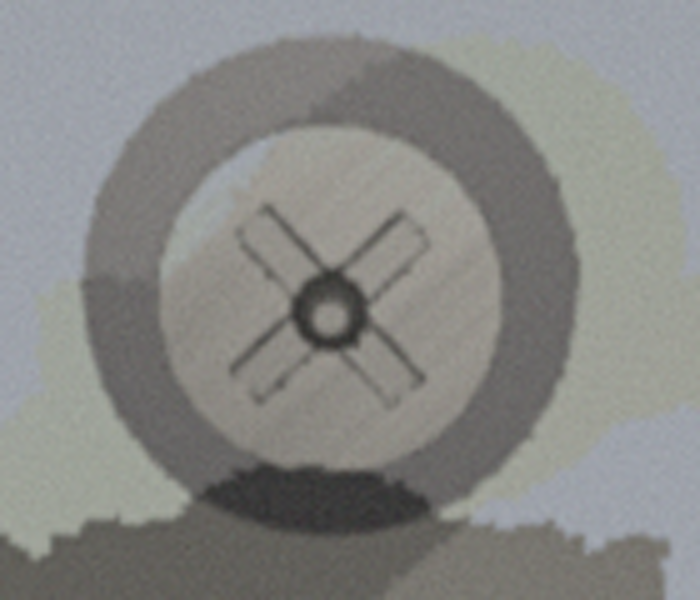

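```bash
python3 -c "
from h import *
im=cv2.imread('pics/w2.png')[150:250,260:370];cv2.imwrite('pics/w2z.png',cv2.resize(im,None,fx=6,fy=6,interpolation=2))
# w1 pose
s={'position':np.array([562.9,172,270.9]),'ee_rot':np.array([.997,-.079,0,.001])/np.linalg.norm([.997,-.079,0,.001])}
c=cam('wrist',s)
f=lambda L:[(250+x/5,110+y/5) for x,y in L]
P=plane(c,f([(268,207),(424,380),(238,235),(390,408),(405,210),(232,373),(430,240),(260,402)]),86)
for i in range(0,8,2):
  e=P[i+1]-P[i];print(np.degrees(np.arctan2(e[1],e[0]))%90,np.linalg.norm(e))
print(plane(c,f([(330,314)]),100),plane(c,f([(331,297)]),76))
"
```

```text
33.26052865371531 43.37291842855264
32.233111713577074 43.057156374895094
33.84949656461963 44.25845580089481
34.416196017935604 43.930956943587056
[[593.17997052 166.9360867  100.        ]] [[593.58526081 166.65496197  76.        ]]
```

View pics/w2z.png

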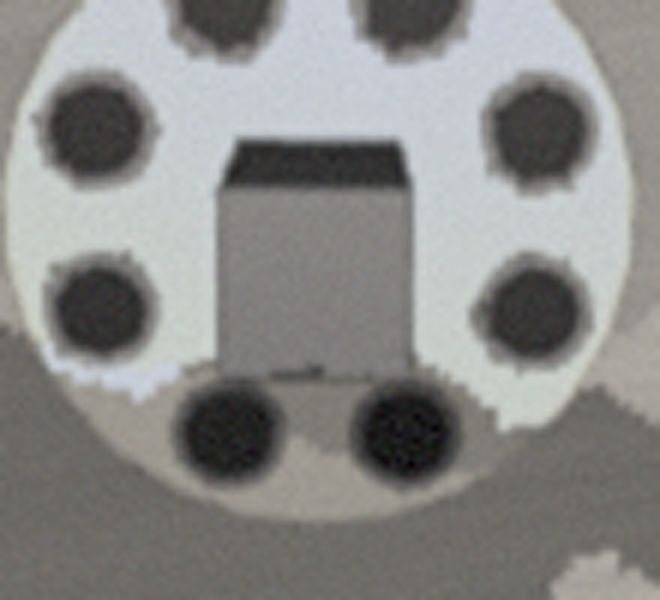

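```bash
python3 -c "
from h import *
s=dict(np.load('s2.npz'));c=cam('wrist',s)
print(plane(c,[(312.5,197.0)],90),plane(c,[(313,185)],42))
go([492.6,-387,52],None)"
```

```text
[[ 493.40945578 -387.29322214   90.        ]] [[ 494.64560534 -387.49523684   42.        ]]
t 2.85 pos [ 473.5 -385.7  197.3] phi -9.55 shift m [ 0.0194 -0.0022  0.1453] yaw 0 F [-0.4 -0.3 -0.2] w 85.5 j [-0.42  0.39 -0.08  0.   -1.11  1.82]
```

{"api": "send_rows", "payload": {"translation": [[0.02,-0.002,0.03],[0.02,-0.002,0.07],[0.02,-0.002,0.11],[0.02,-0.002,0.135],[0.02,-0.002,0.145],[0.02,-0.002,0.145]], "yaw": [0,0,0,0,0,0], "fingers": [0,0,0,0,0,0]}}

```text
clock: 3.45
position: [493.4, -386.1, 51.8]
ee_rot: [0.997, -0.082, -0.002, 0.001]
contact_force: [-0.2, 0.1, -0.2]
gripper_width: 85.4
```

```bash
python3 -c "
from h import *
go([493.2,-387,52],None)
im=get_image('wrist');cv2.imwrite('pics/w3.png',im)"
```

```text
t 3.45 pos [ 493.4 -386.1   51.8] phi -9.45 shift m [-0.      0.0009 -0.0002] yaw 0 F [-0.2  0.1 -0.2] w 85.4 j [-0.4   0.56 -0.2   0.   -0.82  1.81]
```

View pics/w3.png

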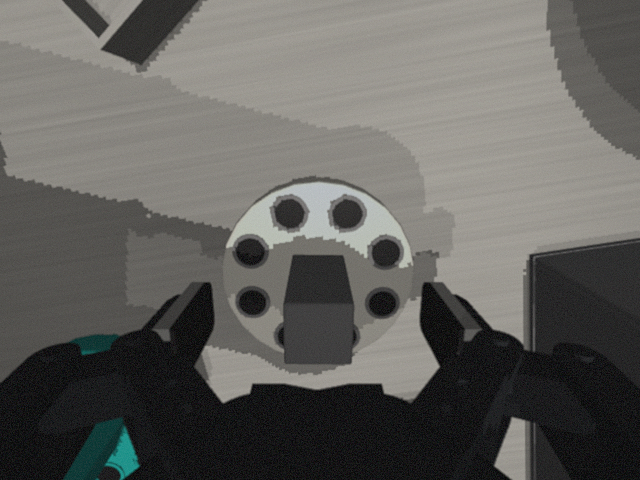

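{"api": "send_rows", "payload": {"translation": [[0,0,0],[0,0,0],[0,0,0],[0,0,0],[0,0,0],[0,0,0],[0,0,0],[0,0,0],[0,0,0],[0,0,0]], "yaw": [0,0,0,0,0,0,0,0,0,0], "fingers": [255,255,255,255,255,255,255,255,255,255]}}

```text
clock: 4.5
position: [494.6, -387.1, 54.1]
ee_rot: [0.997, -0.082, -0.0, 0.002]
contact_force: [-0.0, 1.2, 5.6]
gripper_width: 23.1
```

{"api": "send_rows", "payload": {"translation": [[0,0,-0.03],[0,0,-0.07],[0,0,-0.11],[0,0,-0.15],[0,0,-0.16],[0,0,-0.16]], "yaw": [0,0,0,0,0,0], "fingers": [255,255,255,255,255,255]}}

```text
clock: 5.1
position: [495.1, -386.6, 215.0]
ee_rot: [0.997, -0.082, 0.001, 0.002]
contact_force: [0.3, 0.8, -2.6]
gripper_width: 23.3
```

```bash
python3 -c "
from h import *
go([593,166.5,210],33.5)
im=get_image('wrist');cv2.imwrite('pics/w4.png',im)
cv2.imwrite('pics/side4.png',get_image('side'))"
```

```text
t 5.1 pos [ 495.1 -386.6  215. ] phi -9.46 shift m [ 0.0057 -0.5617  0.0031] yaw -42.96 F [ 0.3  0.8 -2.6] w 23.3 j [-0.4   0.4  -0.01  0.   -1.16  1.81]
```

View pics/w4.png

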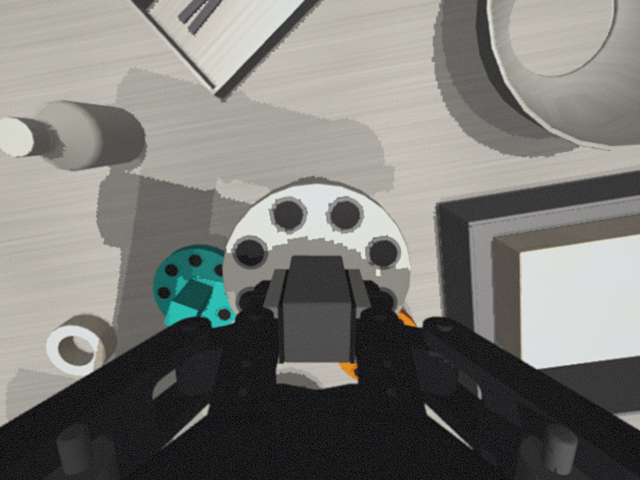

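View pics/side4.png

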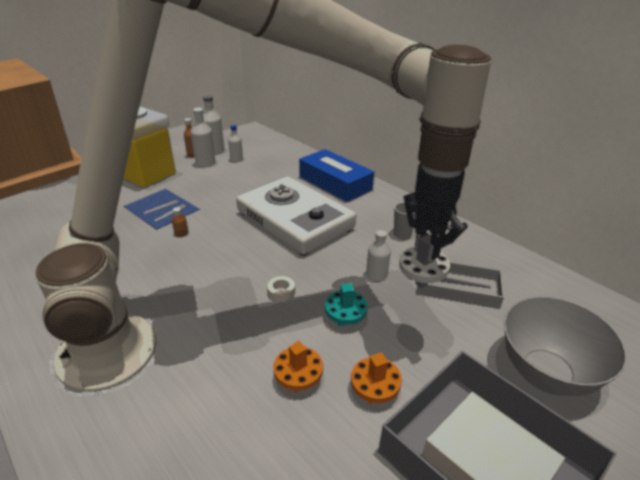

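```bash
python3 -c "
from h import *
im=cv2.imread('pics/w4.png')
g=im[170:320,200:430]
cv2.imwrite('pics/w4z.png',cv2.resize(g,None,fx=3.4,fy=3.4,interpolation=2))
p=camera_params('wrist');M=np.linalg.inv(p['tool_from_camera'])
c=(p['mtx'],np.array([p['k1'],0,0,0,0.]),M[:3,:3],M[:3,3])
# dark holes
hs=cv2.cvtColor(im,cv2.COLOR_BGR2GRAY);m=(hs<75).astype(np.uint8)
n,l,st,ce=cv2.connectedComponentsWithStats(m)
H=[ce[i] for i in range(1,n) if 300<st[i,4]<1500 and 200<ce[i][0]<430 and 170<ce[i][1]<300]
print(np.round(H,1),[tuple(st[i]) for i in range(1,n) if 300<st[i,4]])
P=plane(c,H,12);print(P.round(1))
"
```

```text
[[287.8 214.7]
 [344.8 214.9]
 [249.6 253.1]
 [382.8 253.1]] [(np.int32(133), np.int32(0), np.int32(81), np.int32(88), np.int32(335)), (np.int32(215), np.int32(0), np.int32(103), np.int32(98), np.int32(1158)), (np.int32(476), np.int32(0), np.int32(66), np.int32(127), np.int32(1387)), (np.int32(0), np.int32(171), np.int32(640), np.int32(309), np.int32(93812)), (np.int32(274), np.int32(201), np.int32(29), np.int32(29), np.int32(599)), (np.int32(331), np.int32(202), np.int32(28), np.int32(27), np.int32(586)), (np.int32(235), np.int32(240), np.int32(30), np.int32(28), np.int32(608)), (np.int32(370), np.int32(241), np.int32(27), np.int32(26), np.int32(558))]
[[ 30.3 -12.8  12. ]
 [ 30.2  13.2  12. ]
 [ 11.8 -31.2  12. ]
 [ 11.7  31.5  12. ]]
```

View pics/w4z.png

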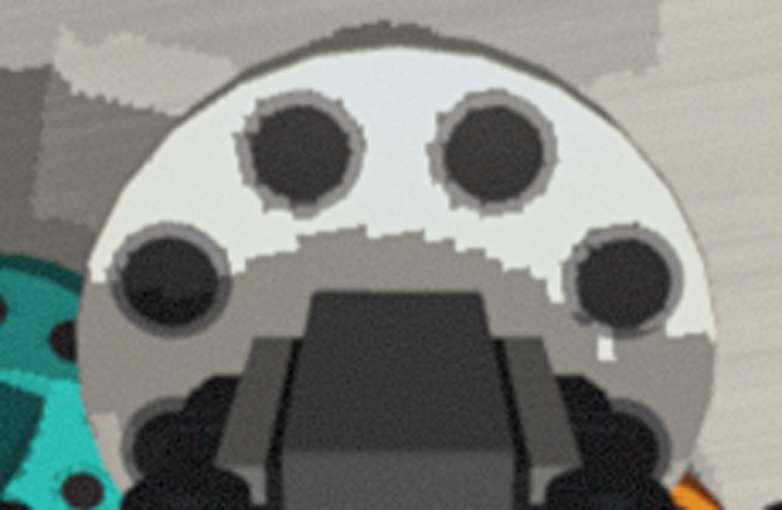

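{"api": "send_rows", "payload": {"translation": [[0.006,-0.562,0.0],[0.006,-0.562,0.0],[0.006,-0.562,0.0],[0.006,-0.562,0.0],[0.006,-0.562,0.0],[0.006,-0.562,0.0],[0.006,-0.562,0.0],[0.006,-0.562,0.0],[0.006,-0.562,0.0],[0.006,-0.562,0.0],[0.006,-0.562,0.0],[0.006,-0.562,0.0]], "yaw": [-8,-16,-24,-32,-40,-43,-43,-43,-43,-43,-43,-43], "fingers": [255,255,255,255,255,255,255,255,255,255,255,255]}}

```text
clock: 6.4
position: [591.4, 171.8, 207.1]
ee_rot: [0.957, 0.29, -0.004, -0.0]
contact_force: [-1.3, -0.2, -2.7]
gripper_width: 23.3
```

{"api": "send_rows", "payload": {"translation": [[0,0,0.02],[0,0,0.03],[0,0,0.03]], "yaw": [0,0,0], "fingers": [255,255,255]}}

```text
clock: 6.7
position: [589.0, 170.3, 173.2]
ee_rot: [0.957, 0.29, -0.009, 0.0]
contact_force: [-0.1, 0.5, -2.2]
gripper_width: 23.3
```

```bash
python3 -c "
from h import *
go([593.6,167.2,175],33.5)
im=get_image('side');cv2.imwrite('pics/side5.png',cv2.resize(im[120:300,200:400],None,fx=3,fy=3,interpolation=2))
im=get_image('top');cv2.imwrite('pics/top5.png',im)"
```

```text
t 6.7 pos [589.  170.3 173.2] phi 33.72 shift m [ 0.0021  0.0051 -0.0019] yaw 0.22 F [-0.1  0.5 -2.2] w 23.3 j [ 0.54  0.42 -0.09 -0.   -1.08  1.62]
```

View pics/side5.png

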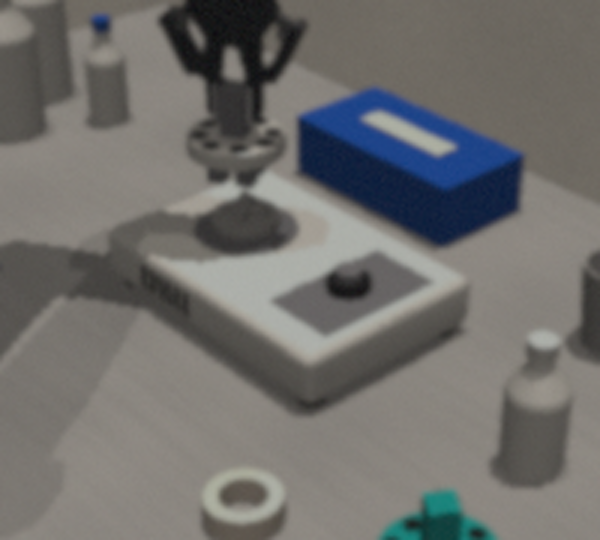

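{"api": "send_rows", "payload": {"translation": [[0.002,0.005,0],[0.002,0.005,0],[0.002,0.005,0]], "yaw": [0,0,0], "fingers": [255,255,255]}}

```text
clock: 7.1
position: [595.9, 167.1, 177.2]
ee_rot: [0.957, 0.289, -0.005, -0.0]
contact_force: [-0.6, 1.0, -1.8]
gripper_width: 23.3
```

```bash
python3 -c "
from h import *
go([593.6,167.2,175],33.5)
s=read_state();print(R.from_quat(s['ee_rot']).as_matrix()[:,2])
im=get_image('side');cv2.imwrite('pics/side6.png',cv2.resize(im[150:220,240:330],None,fx=7,fy=7,interpolation=2))
s=read_state();print(s['position'],R.from_quat(s['ee_rot']).as_matrix()[:,2])
print(proj(cam('side'),[[592.8,166.6,100],[592.8,166.6,122]]))
"
```

```text
t 7.1 pos [595.9 167.1 177.2] phi 33.66 shift m [-0.0018 -0.0014  0.0023] yaw 0.16 F [-0.6  1.  -1.8] w 23.3 j [ 0.53  0.42 -0.08 -0.   -1.08  1.63]
[-0.00865402 -0.00247941 -0.99995948]
[595.73056766 167.26574302 177.10172156] [-0.00895627 -0.00254947 -0.99995664]
[[281.5732465  183.97421579]
 [281.26755054 177.01319107]]
```

View pics/side6.png

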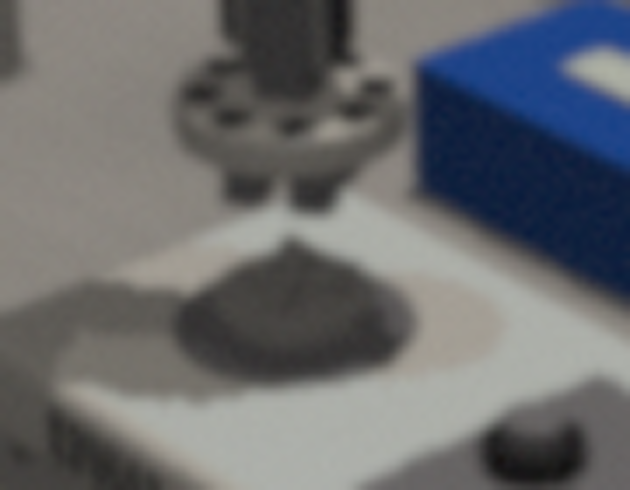

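{"api": "send_rows", "payload": {"translation": [[-0.002,-0.001,0.01],[-0.002,-0.001,0.015],[-0.002,-0.001,0.015],[-0.002,-0.001,0.015]], "yaw": [0,0,0,0], "fingers": [255,255,255,255]}}

```text
clock: 7.55
position: [593.3, 167.0, 161.8]
ee_rot: [0.957, 0.29, -0.005, 0.0]
contact_force: [0.0, -0.5, -2.0]
gripper_width: 23.4
```

```bash
python3 -c "
from h import *
go([593.6,167.2,152],33.5)
im=get_image('side');cv2.imwrite('pics/side7.png',cv2.resize(im[150:220,240:330],None,fx=7,fy=7,interpolation=2))
go([593.6,167.2,152],33.5)
"
```

```text
t 7.55 pos [593.3 167.  161.8] phi 33.69 shift m [ 0.0005 -0.      0.0098] yaw 0.19 F [ 0.  -0.5 -2. ] w 23.4 j [ 0.54  0.43 -0.1  -0.   -1.05  1.62]
t 7.6 pos [593.5 167.  162.1] phi 33.69 shift m [ 0.0003 -0.0001  0.0101] yaw 0.19 F [-0.8 -0.3 -1.8] w 23.4 j [ 0.54  0.43 -0.1  -0.   -1.05  1.62]
```

View pics/side7.png

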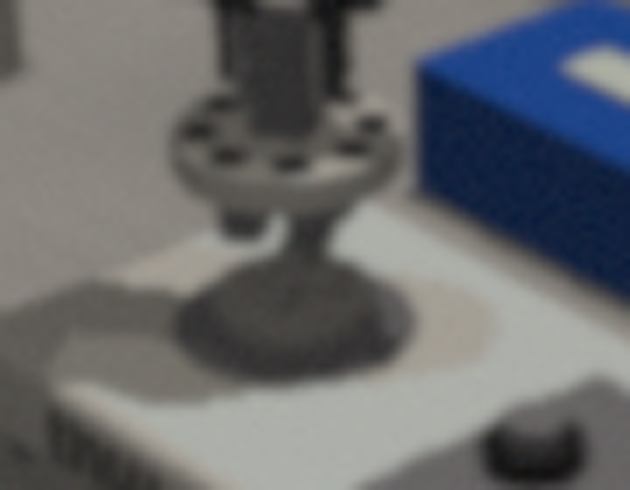

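{"api": "send_rows", "payload": {"translation": [[0,0,0.005],[0,0,0.01],[0,0,0.012],[0,0,0.014]], "yaw": [0,0,0,0], "fingers": [255,255,255,255]}}

```text
clock: 8.0
position: [593.3, 166.9, 147.7]
ee_rot: [0.957, 0.29, -0.005, 0.0]
contact_force: [0.6, -0.2, -2.3]
gripper_width: 23.5
```

```bash
python3 -c "
from h import *
go([593.6,167.2,145],33.5)
print(read_state()['wrist_torque'])
"
```

```text
t 8.0 pos [593.3 166.9 147.7] phi 33.69 shift m [ 0.0004 -0.      0.0027] yaw 0.19 F [ 0.6 -0.2 -2.3] w 23.5 j [ 0.54  0.44 -0.12 -0.   -1.02  1.62]
[ 0.0008959  -0.02326652  0.02897966]
```

{"api": "send_rows", "payload": {"translation": [[0,0,0.002],[0,0,0.004],[0,0,0.005]], "yaw": [0,0,0], "fingers": [255,255,255]}}

```text
clock: 8.3
position: [593.3, 167.0, 142.6]
ee_rot: [0.957, 0.29, -0.005, 0.0]
contact_force: [0.1, -0.3, -2.9]
gripper_width: 23.0
```

```bash
python3 -c "
from h import *
go([593.6,167.2,139],33.5)
print(read_state()['wrist_torque'])
"
```

```text
t 8.3 pos [593.3 167.  142.6] phi 33.7 shift m [ 0.0004 -0.      0.0036] yaw 0.2 F [ 0.1 -0.3 -2.9] w 23.0 j [ 0.54  0.45 -0.13 -0.   -1.01  1.62]
[ 0.03276119 -0.08258879 -0.01819939]
```

{"api": "send_rows", "payload": {"translation": [[0,0,0.002],[0,0,0.004],[0,0,0.004]], "yaw": [0,0,0], "fingers": [255,255,255]}}

```text
clock: 8.6
position: [593.3, 167.0, 138.3]
ee_rot: [0.957, 0.29, -0.005, 0.0]
contact_force: [0.6, -0.2, -2.4]
gripper_width: 23.6
```

{"api": "send_rows", "payload": {"translation": [[0,0,0.002],[0,0,0.002]], "yaw": [0,0], "fingers": [255,255]}}

```text
clock: 8.8
position: [593.3, 167.0, 136.1]
ee_rot: [0.957, 0.29, -0.005, 0.0]
contact_force: [1.1, 0.2, -2.9]
gripper_width: 23.2
```

```bash
python3 -c "
from h import *
go([593.6,167.2,129],33.5)
print(read_state()['wrist_torque'])
"
```

```text
t 8.8 pos [593.3 167.  136.1] phi 33.69 shift m [0.0004 0.     0.0071] yaw 0.19 F [ 1.1  0.2 -2.9] w 23.2 j [ 0.54  0.45 -0.13 -0.   -0.99  1.62]
[ 0.14991344 -0.18898905  0.00301035]
```

{"api": "send_rows", "payload": {"translation": [[0,0,0.001],[0,0,0.002],[0,0,0.003],[0,0,0.003]], "yaw": [0,0,0,0], "fingers": [255,255,255,255]}}

```text
clock: 9.2
position: [593.4, 167.0, 132.9]
ee_rot: [0.957, 0.29, -0.005, 0.0]
contact_force: [0.6, 1.0, -1.4]
gripper_width: 23.4
```

```bash
python3 -c "
from h import *
go([593.6,167.2,129],33.5)
print(read_state()['wrist_torque'])
"
```

```text
t 9.2 pos [593.4 167.  132.9] phi 33.69 shift m [ 0.0003 -0.      0.0039] yaw 0.19 F [ 0.6  1.  -1.4] w 23.4 j [ 0.54  0.46 -0.14 -0.   -0.98  1.62]
[ 0.14256168 -0.13221647  0.05724154]
```

{"api": "send_rows", "payload": {"translation": [[0,0,0.001],[0,0,0.002],[0,0,0.002]], "yaw": [0,0,0], "fingers": [255,255,255]}}

```text
clock: 9.5
position: [593.3, 167.1, 130.8]
ee_rot: [0.957, 0.29, -0.005, 0.0]
contact_force: [0.2, -0.1, -1.6]
gripper_width: 23.3
```

```bash
python3 -c "
from h import *
go([593.6,167.2,129],33.5)
print(read_state()['wrist_torque'])
im=get_image('side');cv2.imwrite('pics/side8.png',cv2.resize(im[150:220,240:330],None,fx=7,fy=7,interpolation=2))
"
```

```text
t 9.5 pos [593.3 167.1 130.8] phi 33.69 shift m [0.0003 0.     0.0018] yaw 0.19 F [ 0.2 -0.1 -1.6] w 23.3 j [ 0.54  0.46 -0.14 -0.   -0.98  1.62]
[ 0.13745203 -0.19987074 -0.05397821]
```

View pics/side8.png

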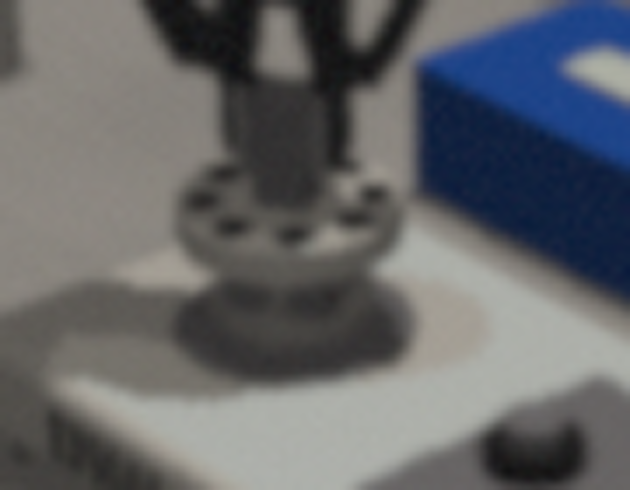

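{"api": "send_rows", "payload": {"translation": [[0,0,0.001],[0,0,0.002],[0,0,0.002]], "yaw": [0,0,0], "fingers": [255,255,255]}}

```text
clock: 9.85
position: [593.5, 167.1, 129.4]
ee_rot: [0.957, 0.29, -0.004, 0.0]
contact_force: [-1.5, -0.4, 1.9]
gripper_width: 23.1
```

```bash
python3 -c "
from h import *
go([593.6,167.2,129],33.5)
print(read_state()['wrist_torque'])
"
```

```text
t 9.85 pos [593.5 167.1 129.4] phi 33.7 shift m [ 0.0002 -0.      0.0004] yaw 0.2 F [-1.5 -0.4  1.9] w 23.1 j [ 0.54  0.46 -0.14 -0.   -0.98  1.62]
[0.0254492  0.24588008 0.00085802]
```

{"api": "send_rows", "payload": {"translation": [[0,0,0.001],[0,0,0.002],[0,0,0.002]], "yaw": [0,0,0], "fingers": [255,255,255]}}

```text
clock: 10.15
position: [593.5, 167.1, 127.7]
ee_rot: [0.957, 0.29, -0.004, 0.0]
contact_force: [-1.9, -0.7, 3.8]
gripper_width: 23.7
```

{"api": "send_rows", "payload": {"translation": [[0,0,-0.0005],[0,0,-0.0015],[0,0,-0.0015]], "yaw": [0,0,0], "fingers": [255,255,255]}}

```text
clock: 10.45
position: [593.5, 167.1, 129.3]
ee_rot: [0.957, 0.29, -0.004, 0.0]
contact_force: [-0.6, 0.5, 1.6]
gripper_width: 23.5
```

{"api": "send_rows", "payload": {"translation": [[0,0,0],[0,0,0],[0,0,0],[0,0,0],[0,0,0],[0,0,0],[0,0,0],[0,0,0]], "yaw": [0,0,0,0,0,0,0,0], "fingers": [0,0,0,0,0,0,0,0]}}

```text
clock: 11.25
position: [593.5, 167.1, 129.2]
ee_rot: [0.957, 0.29, -0.004, 0.0]
contact_force: [0.3, 0.8, 0.6]
gripper_width: 85.3
```

{"api": "send_rows", "payload": {"translation": [[0,0,-0.03],[0,0,-0.07],[0,0,-0.1],[-0.02,0,-0.12],[-0.025,0,-0.12],[-0.025,0,-0.12]], "yaw": [0,0,0,0,0,0], "fingers": [0,0,0,0,0,0]}}

```text
clock: 11.85
position: [573.0, 153.3, 249.8]
ee_rot: [0.957, 0.29, -0.004, -0.0]
contact_force: [-0.9, -0.9, -0.3]
gripper_width: 85.6
```

```bash
python3 -c "
from h import *
go([595.5,22.8,180],33.5)
s=read_state();cv2.imwrite('pics/w9.png',get_image('wrist'))
np.savez('s9',position=s['position'],ee_rot=s['ee_rot'])
im=get_image('side');cv2.imwrite('pics/side9.png',im);cv2.imwrite('pics/side9z.png',cv2.resize(im[150:220,240:330],None,fx=7,fy=7,interpolation=2))
print(proj(cam('wrist',s),[[592.8,166.6,118],[592.8,166.6,166],[595.5,22.8,75]]))
"
```

```text
t 11.85 pos [573.  153.3 249.8] phi 33.69 shift m [-0.0532  0.1212  0.0698] yaw 0.19 F [-0.9 -0.9 -0.3] w 85.6 j [ 0.53  0.32 -0.04 -0.   -1.22  1.63]
[[317.27707481 186.04466552]
 [317.24842592 197.86661664]
 [442.03512557 258.0525004 ]]
```

View pics/w9.png

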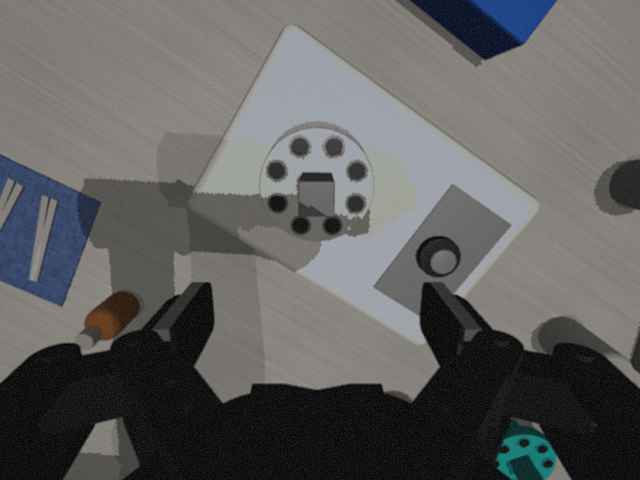

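View pics/side9z.png

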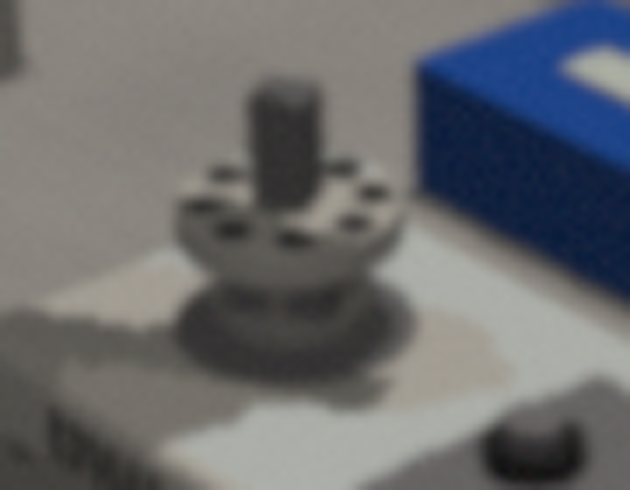

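```bash
python3 -c "
from h import *
cs=cam('side')
print('post top exp 166',proj(cs,[[592.8,166.6,166]]),'176',proj(cs,[[592.8,166.6,176]]))
im=cv2.imread('pics/side9.png');cv2.imwrite('pics/b1.png',cv2.resize(im[190:240,290:350],None,fx=9,fy=9,interpolation=2))
im=cv2.imread('pics/top0.png');cv2.imwrite('pics/b2.png',cv2.resize(im[175:220,255:305],None,fx=10,fy=10,interpolation=2))
im=cv2.imread('pics/w9.png');cv2.imwrite('pics/b3.png',cv2.resize(im[225:290,400:480],None,fx=7,fy=7,interpolation=2))
"
```

```text
post top exp 166 [[280.64286863 162.68213217]] 176 [[280.49840094 159.34703764]]
```

View pics/b1.png

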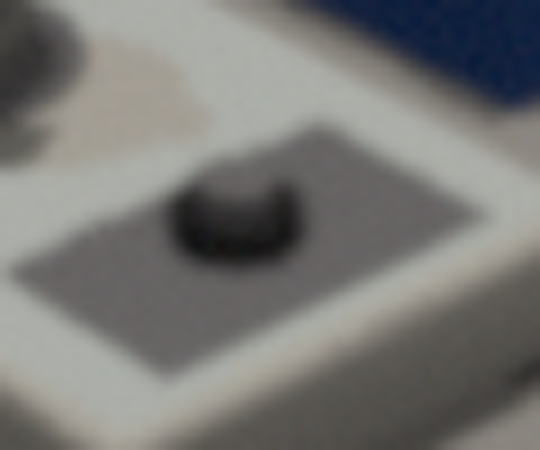

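View pics/b2.png

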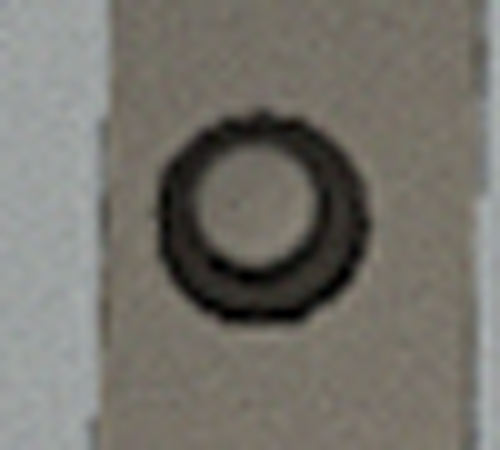

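View pics/b3.png

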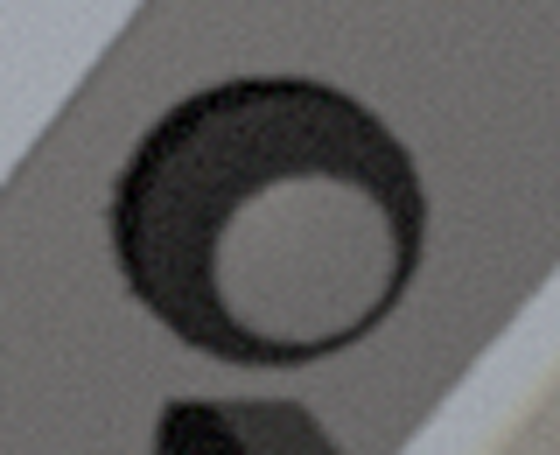

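```bash
python3 -c "
from h import *
s=dict(np.load('s9.npz'))
uv=[(280.7,195.5),(443.6,262.1),(316.3,211.7)];cs=[cam('top'),cam('wrist',s),cam('side')]
for z in (70,75,80,85,90): print(z,[plane(c,[u],z)[0][:2].round(1) for c,u in zip(cs,uv)])
from scipy.optimize import least_squares
r=least_squares(lambda P:np.concatenate([proj(c,[P])[0]-u for c,u in zip(cs,uv)]),[595,22,80]);print(r.x,r.fun)
go([595,22,130],33.5)
"
```

```text
70 [array([595.9,  23.1]), array([592.5,  16.1]), array([599.2,  27.2])]
75 [array([594.9,  22.6]), array([593.1,  18.9]), array([593.8,  21.2])]
80 [array([594. ,  22.2]), array([593.7,  21.6]), array([588.4,  15.3])]
85 [array([593. ,  21.7]), array([594.2,  24.3]), array([583. ,   9.3])]
90 [array([592. ,  21.3]), array([594.8,  27. ]), array([577.6,   3.3])]
[593.51914893  20.75264062  77.84749327] [ 0.81164774  0.4454066  -0.19865245 -0.2784656   0.03785208 -0.80174235]
t 11.95 pos [573.2 153.4 248.2] phi 33.7 shift m [-0.0536  0.1218  0.1184] yaw 0.2 F [ 0.8 -0.1 -0.3] w 85.4 j [ 0.53  0.33 -0.04 -0.   -1.22  1.63]
```

{"api": "send_rows", "payload": {"translation": [[-0.02,0.045,0.0],[-0.04,0.09,0.0],[-0.054,0.122,0.02],[-0.054,0.122,0.06],[-0.054,0.122,0.1],[-0.054,0.122,0.13],[-0.054,0.122,0.14],[-0.054,0.122,0.14],[-0.054,0.122,0.14],[-0.054,0.122,0.14]], "yaw": [0,0,0,0,0,0,0,0,0,0], "fingers": [255,255,255,255,255,255,255,255,255,255]}}

```text
clock: 12.95
position: [595.9, 22.0, 110.2]
ee_rot: [0.957, 0.29, -0.004, 0.0]
contact_force: [0.0, 0.0, -0.2]
gripper_width: 0.2
```

```bash
python3 -c "
from h import *
go([594,21.7,85])
cv2.imwrite('pics/w10.png',get_image('wrist'))
im=get_image('side');cv2.imwrite('pics/side10.png',cv2.resize(im[130:250,260:380],None,fx=5,fy=5,interpolation=2))
"
```

```text
t 12.95 pos [595.9  22.  110.2] phi 33.73 shift m [-0.0016 -0.0008  0.0252] yaw 0 F [ 0.   0.  -0.2] w 0.2 j [ 0.31  0.45 -0.22  0.   -0.91  1.85]
```

View pics/w10.png

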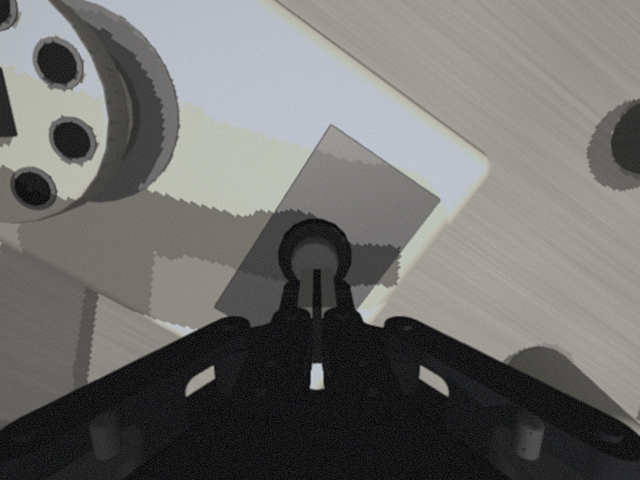

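View pics/side10.png

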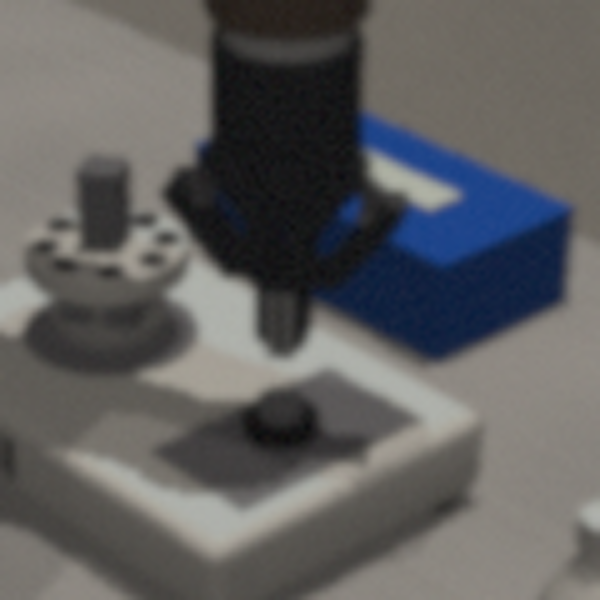

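{"api": "send_rows", "payload": {"translation": [[-0.002,-0.001,0.015],[-0.002,-0.001,0.025],[-0.002,-0.001,0.028],[-0.002,-0.001,0.028]], "yaw": [0,0,0,0], "fingers": [255,255,255,255]}}

```text
clock: 13.45
position: [592.8, 21.4, 82.0]
ee_rot: [0.957, 0.29, -0.004, 0.0]
contact_force: [-0.7, -0.0, 1.7]
gripper_width: 0.1
```

{"api": "send_rows", "payload": {"translation": [[0,0,0.002],[0,0,0.004],[0,0,0.005]], "yaw": [0,0,0], "fingers": [255,255,255]}}

```text
clock: 13.75
position: [593.2, 21.5, 77.6]
ee_rot: [0.957, 0.29, -0.004, 0.0]
contact_force: [-0.8, 0.4, 4.0]
gripper_width: -0.1
```

{"api": "send_rows", "payload": {"translation": [[0,0,0.001],[0,0,0.002],[0,0,0.002]], "yaw": [0,0,0], "fingers": [255,255,255]}}

```text
clock: 14.05
position: [593.3, 21.5, 76.1]
ee_rot: [0.957, 0.29, -0.004, 0.001]
contact_force: [-2.1, 0.4, 6.0]
gripper_width: -0.0
```

{"api": "send_rows", "payload": {"translation": [[0,0,0.001],[0,0,0.002],[0,0,0.002]], "yaw": [0,0,0], "fingers": [255,255,255]}}

```text
clock: 14.35
position: [593.4, 21.4, 76.0]
ee_rot: [0.957, 0.291, -0.003, 0.001]
contact_force: [-3.4, 1.2, 12.6]
gripper_width: -0.4
```

{"api": "send_rows", "payload": {"translation": [[0,0,-0.01],[0,0,-0.04],[0,0,-0.08],[0,0,-0.12],[0,0,-0.15],[0,0,-0.15]], "yaw": [0,0,0,0,0,0], "fingers": [255,255,255,255,255,255]}}

```text
clock: 14.95
position: [597.1, 22.4, 231.5]
ee_rot: [0.957, 0.291, 0.002, 0.001]
contact_force: [-0.2, 0.4, -0.0]
gripper_width: -0.3
```

{"api": "send_rows", "payload": {"translation": [[-0.04,0.03,0],[-0.08,0.06,0],[-0.1,0.08,0],[-0.1,0.08,0],[-0.1,0.08,0]], "yaw": [0,0,0,0,0], "fingers": [255,255,255,255,255]}}

```text
clock: 15.45
position: [558.2, -100.1, 230.6]
ee_rot: [0.957, 0.29, 0.002, 0.001]
contact_force: [-0.7, 0.2, -0.2]
gripper_width: 0.0
```

```bash
python3 -c "
from h import *
go([594,21.7,85])
cv2.imwrite('pics/side11.png',get_image('side'));cv2.imwrite('pics/top11.png',get_image('top'))
"
```

```text
t 15.45 pos [ 558.2 -100.1  230.6] phi 33.74 shift m [ 0.097  -0.0819  0.1457] yaw 0 F [-0.7  0.2 -0.2] w 0.0 j [ 0.11  0.28 -0.14  0.   -1.14  2.05]
```

View pics/side11.png

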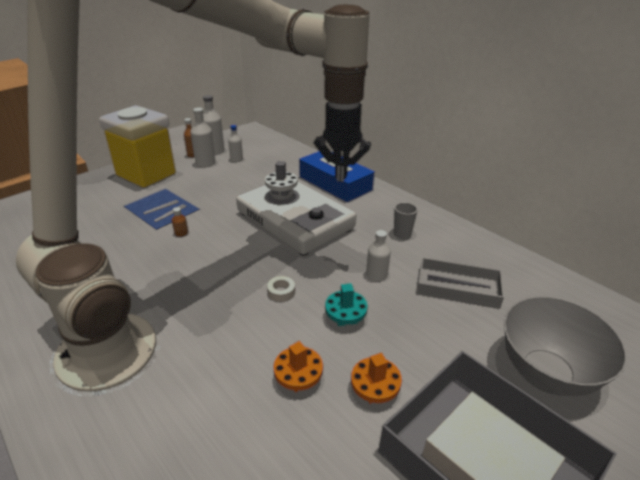

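View pics/top11.png

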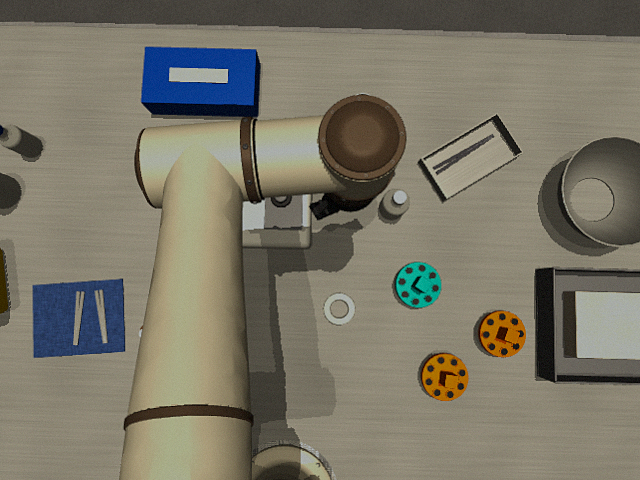

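```bash
python3 -c "
from bench import *
print(job_done())"
```

```text
the job is handed in; nothing more can be done
None
```

The white carousel is home on the spindle, the start button was pressed and released afterwards, and I handed the job in at about 15.6 s.

- **Fitting:** I measured the angle of the dogs with the wrist camera (about 33.5°) and turned the carousel to match before lowering it. It went straight over the pin and dogs, so no turning search under pressure was needed. It met the seat with the tool at about 129.5 mm, close to the expected height for home. I then pressed about 6 N and let go.
- **Seat check:** After release, the side camera showed the post top at row 163.1. The home position predicts 162.7, and riding 10 mm high on the dogs would give 159.3. That check came before the button press.
- **Button:** I pressed it to its hard stop, where the force rose to 12.6 N with the tool no longer moving down, then released it. Its top was first touched a few mm higher than my camera estimate of 78 mm. I had no reading of the button's own travel.
- **Bystanders:** In the last pictures the white bottle, tape, dish and cup stood where they started, and the robot was clear of everything. The arm hid the amber bottle in the final top view, but the side view showed it in place.

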